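# Open and latch the fume intake's shutter

### The arm

A 6-joint arm with a two-finger parallel gripper is mounted at the origin on the work surface. World frame = base frame: x ahead of the robot, y to its left, z up, the work surface at z = 0. Lengths are in mm, angles in rad, forces in N, time in s.
With the tool pointing down it reaches from about 425 to 950 mm from the base axis. Payload 3.5 kg.
Tool frame: the origin (TCP) lies on the centre line of the jaws, within the pads' length; the fingertips stand r.tips_ahead ahead of it and the grasp point (between the pads) lies 11 mm behind it (r.tips_ahead is the distance from the TCP to the fingertips, in mm); z points along the fingers, y is the direction in which the jaws open and shut (so a half turn about z gives the same grasp; the last joint's range is limited). The gripper opens to 85 mm and grips with 20 to 120 N. Pads are 22 mm wide; open, the fingers measure 114 mm over their backs; the gripper's body (76 mm by 85 mm) begins 54 mm behind the grasp point. The pads swing forward as they close: fully open they stand 13 mm farther back than shut.
Start: joints at [-1.342, 0.286, 1.577, -0, 1.279, -0.15], TCP at [249.641, -627.125, 201.925] pointing down, gripper open.
Joint ranges: [-2.77, 2.77], [-0.9, 2.22], [0.21, 2.48], [-1.53, 4.67], [0.24, 2.81], [-2.84, 2.84]. Speed limits (rad/s): [2.79, 2.79, 3.14, 3.14, 3.14, 3.14].

### API

Orientations are given as [roll, pitch, yaw] about the fixed x, y, z axes, in that order (R = Rz(yaw) Ry(pitch) Rx(roll)).
In Python, from workcell import r, vision, sign_off gives the robot as it stands. The module is installed in compiled form; this text tells all that it offers.
- The arm moves only by the shell command python3 -m handwheel 'ROWS' [FORCE]. ROWS is JSON, a list of rows, each an object of numbers: "rx", "ry", "rz": the turn, a rotation vector about the tool's x, y, z in degrees; "x", "y", "z": the shift along the tool's x, y, z in cm; "fingers": the closure in counts, from 0 (fully open) to 255 (shut). In form: [{"rx": .., "ry": .., "rz": .., "x": .., "y": .., "z": .., "fingers": ..}, ...]. A call has 1 to 5 rows; each row is the pose to reach, as a shift and turn from the pose measured when the call began, along the tool's axes at that moment; what a row does not reach only later rows make up. A row lasts 1/12 s, in which the tool goes at most 41.7 mm and 7.16 degrees, less where a joint would pass 70% of its speed; a pose out of reach is approached as far as the arm can. A call with a gripper value outside its range is refused whole. The fingers move at their own pace and stop on an object; FORCE is the grip in N (left out, the last holds). Time passes only in rows, so rows that repeat a pose let the fingers close. It gives the time, the measured TCP pose, the force and the opening at its end, in the units of the state.
- r.get_obs(): the state, without advancing time (a new reading comes with each control period).
- vision.camera(name): name is "side" or "top" or "wrist"; returns (picture, depth): 480x640x3 uint8, red, green, blue; 480x640 float32, mm along the optical axis (not along the pixel's ray), 0 where there is no reading.
- vision.get_calibration(name): a dict with "fovy" (degrees; the focal length in pixels is half the picture's height over the tangent of half this angle, whatever the lens; pixels are square), "cx", "cy" (the principal point, pixels), "camera_from_world" (4x4, takes a point from world to camera coordinates). Camera axes: x right, y down, z forward; pixel columns grow to the right and rows downward; lengths in mm; the calibration is good to about 2 mm. A picture is of the moment at which its call begins: read the wrist's pose just before it. get_calibration takes no time and is no camera call; for the wrist camera it gives the pose at the moment of the call.
- sign_off(): hands the job in, once; it reports no verdict.
The state is a dict: "t": time; "joint_pos": joint angles; "dq": joint speeds; "effort": joint torques, N m; "tcp_pos": TCP position; "eef_rot": TCP orientation; "force": force on the tool from outside, world axes, zero at the start; "torque": the same for the moment, N m; "gripper_width": opening from 0.0 (shut) to 1.0 (fully open).
Only numpy, scipy, OpenCV 4.12 (cv2) and the standard library are available. Lean on these libraries where they do the work, as an engineer would, in place of code of your own. Each camera call takes 0.05 s, during which the arm holds its last target. There are 200 camera calls.

### The job

Before the torches are lit, open the bench-top fume intake: with the fingertips push its black knob gently along the long leg of the L-shaped slot as far as the corner, then push it sideways into the short leg until it is fully home at the end, and move clear. Only push the knob, never pinch it or shove it hard, and leave the tools and other things on and around the intake where they are.

Things in the scene. Friction and masses are not known exactly. Their poses are not given: they have to be found in the camera images.
- intake: Fixed sheet-metal box, 260 (x) x 180 (y) x 70 mm high, flat bare-metal top plate with an L-shaped slot; origin: centre of its underside, z up; yaw varies up to 46 degrees either way. In its frame (mm): grilled mouth 80 x 120 centred at x=-70 y=0; round duct spigot 55 long out of the -y side at x=-65. Only the knob, the small pad and 2 mm screw heads rise above the plate.
- knob_mid (a point): Centre (95 mm above the bench) of the black upright cylindrical knob, 28 mm in diameter, z 78 to 112 mm, on a 12 mm pin that runs in the slot. In the intake frame it is at x = 10 mm + shutter, y = -22 mm + latch. Slides stiffly (about 2 N, plus 4 N per m/s, each way), stays where left, cannot be lifted out.
- shutter (a joint): Travel of knob and shutter along the long leg, m, along the intake's +x: 0 = shut (starts between 0 and 0.02), 0.084 = stopped by the slot's far wall. The pin can turn into the short leg when this is 0.076 to 0.084.
- latch (a joint): Travel of the knob along the short leg, m, along the intake's +y: 0 = in the long leg (2 mm of play either way), 0.048 = fully home, stopped by the slot's end.
- slot_corner (a point): Where the slot's legs meet: knob axis at shutter 0.080, latch 0; on the plate top, intake frame x=90 y=-22 z=70 mm. The long leg, 16 mm wide, runs along +x at y=-22 to this corner; the short leg, 20 mm wide, runs from it along +y.
- slot_end (a point): End position of the knob axis (latch 0.048); on the plate top, intake frame x=90 y=26 z=70 mm.
- pad_small: Loose dark pad, 35 x 35 x 10 mm, lying on the intake's top plate near its +y edge, around intake x=15 y=66 mm; origin at the centre of its underside. Leave it.
- pad_big: Loose grey pad 75 x 75 x 10 mm on the bench beyond the intake's +x end; origin at the centre of its underside. Leave it.
- jar: Open glass jar, 62 mm in diameter, 85 mm high, on the bench off the intake's +y side; origin at the centre of its underside. Leave it.
- tube: Upright open copper tube, 60 mm in diameter, 110 mm high, on the bench beyond the intake's +x +y corner; origin at the centre of its underside. Leave it.
- tweezers: Steel tweezers, 150 mm long, 6 mm thick, lying on the bench beyond the intake's +x end; origin at their middle, x along them. Leave them.
- pliers: Pliers with blue handles, 140 mm long, 14 mm thick, lying on the bench off the intake's -y side; origin under the pivot, x towards the jaws. Leave them.
- scribe: Metal scribe, 145 mm long, 10 mm thick, lying on the bench off the intake's +y side; origin under its middle, x towards the point. Leave it.

How it is judged (in metres and radians):
On the way, in this order (a step that is already met when the one before it is completed fails the run):
1. the knob has been pushed along the long leg to the corner (value of joint shutter above 0.072 m and value of joint latch below 0.012 m), for 0.04 s.
2. the knob has been pushed home in the short leg (value of joint latch above 0.04 m and value of joint shutter above 0.072 m), for 0.1 s.
At the end, for the whole second after the job is handed in: The knob rests within 8 mm of the end of the slot's short leg (latch over 0.040 m, shutter over 0.072 m), at rest, and none of the seven loose things has moved more than 15 mm (all of step 2 and velocity of joint latch between -0.01 and 0.01 m/s and velocity of joint shutter between -0.01 and 0.01 m/s and distance of each of pad_small, pad_big, jar, tube, tweezers, pliers, scribe from where it was at the start of the episode below 0.015 m); the robot touches nothing.
It fails at once if the knob was pinched or shoved hard (over 35 N) (contact force between the fingers and latch above 35 N).
It fails at once if a loose thing on or around the intake was moved more than 15 mm, lifted or knocked over (distance of any of pad_small, pad_big, jar, tube, tweezers, pliers, scribe from where it was at the start of the episode above 0.015 m or angle between any of pad_small, pad_big, jar, tube, tweezers, pliers, scribe's own z axis and vertical above 0.3 rad).
It also fails if it takes over 42 s, if anything falls off the work surface, if the arm or the gripper's body presses on something with over 40 N, if the wrist force passes 120 N, or if a joint passes its speed limit or range.

## Working session

There is one attempt and no reset: what is moved stays moved. The work goes in short steps, Python scripts to look and compute and a shell command to move; the robot and the scene stay as the last step left them, time stands still between calls to the robot, and variables do not carry over. Pictures are saved under pics/ and viewed, about 8 in all and at most 12, crops included, and the job is handed in when it is done.

```bash
mkdir -p pics
python3 - <<'E'
from workcell import r, vision
import cv2
o=r.get_obs(); print(o, r.tips_ahead)
for n in("top","side"):
    p,d=vision.camera(n); cv2.imwrite(f"pics/{n}0.png",p[:,:,::-1]); 
    import numpy as np; np.save(f"{n}0.npy",d); c=vision.get_calibration(n); print(n,c)
E
```

```text
{'t': 0.0, 'joint_pos': array([-1.34202682e+00,  2.87166175e-01,  1.57813179e+00,  1.76323366e-05,
        1.27863679e+00, -1.49973046e-01]), 'dq': array([ 0.00075152, -0.00257701,  0.00129302,  0.00049666, -0.00073909,
        0.00156024]), 'effort': array([-6.21749932e-04, -4.05978549e+01, -2.92628020e+01, -1.44205283e-04,
        5.71792916e-03, -4.31963969e-06]), 'tcp_pos': array([ 249.46797111, -626.44031244,  200.57141172]), 'eef_rot': array([-3.13927936e+00, -3.66620269e-04,  3.78737032e-01]), 'force': array([0.52220516, 0.85577141, 0.28252678]), 'torque': array([-0.01988986, -0.01134333,  0.01188762]), 'gripper_width': 0.9990108414663228} 8.0
top {'fovy': 45.77739989031172, 'cx': 325.31131816409487, 'cy': 244.98785696032567, 'camera_from_world': array([[ 1.85757390e-02, -9.99785568e-01,  9.15202951e-03,
         1.52116107e+01],
       [-9.97967477e-01, -1.90984862e-02, -6.07960797e-02,
         5.74810808e+02],
       [ 6.09578330e-02, -8.00409569e-03, -9.98108249e-01,
         1.02891726e+03],
       [ 0.00000000e+00,  0.00000000e+00,  0.00000000e+00,
         1.00000000e+00]])}
side {'fovy': 53.78005096433505, 'cx': 328.98897588552273, 'cy': 234.2505630588824, 'camera_from_world': array([[-9.77638205e-01, -2.09395272e-01,  1.94206135e-02,
         5.93463310e+02],
       [-1.41052352e-01,  5.84442602e-01, -7.99081397e-01,
         1.34329439e+02],
       [ 1.55973633e-01, -7.83951826e-01, -6.00909112e-01,
         8.49362772e+02],
       [ 0.00000000e+00,  0.00000000e+00,  0.00000000e+00,
         1.00000000e+00]])}
```

View pics/top0.png

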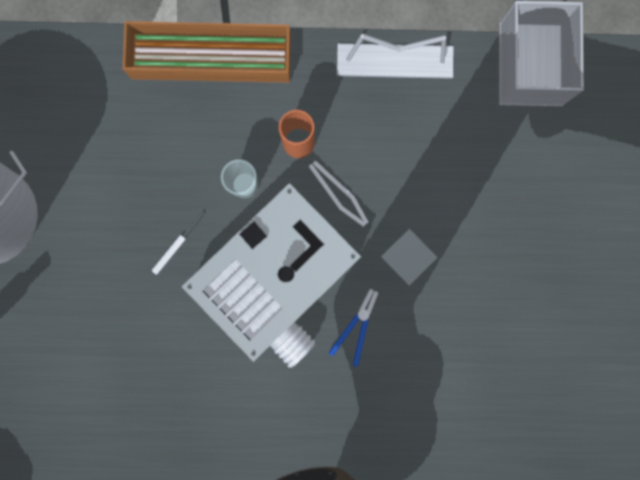

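View pics/side0.png

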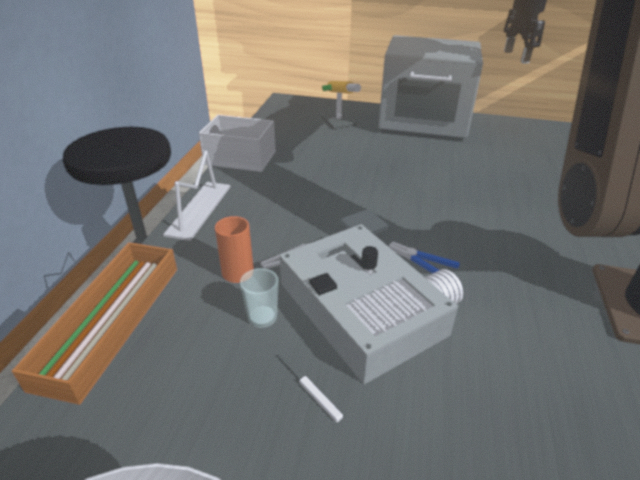

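The top view shows the plate with corners at about (290,183), (360,257), (254,360) and (183,287). The knob is at (286,273), the slot corner near (322,243) and the slot end near (298,225). The side view agrees, and nothing else stands above the plate near the slot. Next I'll measure the plate and knob.

```bash
cat > h.py <<'E'
import numpy as np, cv2
from workcell import r, vision
def ray(n,uv,z,c=None):
    c=c or vision.get_calibration(n); f=240/np.tan(np.radians(c["fovy"])/2)
    M=np.array(c["camera_from_world"]); R=M[:3,:3]; o=-R.T@M[:3,3]
    uv=np.atleast_2d(uv).astype(float)
    d=np.c_[(uv[:,0]-c["cx"])/f,(uv[:,1]-c["cy"])/f,np.ones(len(uv))]@R
    return o+d*((z-o[2])/d[:,2])[:,None]
def cloud(n,d):
    c=vision.get_calibration(n); f=240/np.tan(np.radians(c["fovy"])/2)
    M=np.array(c["camera_from_world"]); v,u=np.mgrid[:480,:640]
    P=np.stack([(u-c["cx"])/f*d,(v-c["cy"])/f*d,d],-1)-M[:3,3]
    return P@M[:3,:3]
E
python3 - <<'E'
from h import *
for n in("top","side"):
    d=np.load(n+"0.npy"); p=cv2.imread(f"pics/{n}0.png"); P=cloud(n,d)
    roi=np.zeros((480,640),bool)
    if n=="top": roi[175:370,175:370]=1
    else: roi[215:390,275:470]=1
    m=(roi&(d>0)&(P[...,2]>60)&(P[...,2]<80)).astype(np.uint8)
    m=cv2.morphologyEx(m,cv2.MORPH_OPEN,np.ones((5,5)))
    m=(cv2.connectedComponentsWithStats(m)); k=1+m[2][1:,4].argmax(); m=m[1]==k
    q=P[m]; print(n,"plate z",np.median(q[:,2]))
    # outline in world at z=70
    xy=ray(n,np.argwhere(m)[:,::-1],70)[:,:2].astype(np.float32)
    (c,s,a)=cv2.minAreaRect(xy); print("rect",c,s,a)
    k=roi&(d>0)&(P[...,2]>90)&(P[...,2]<125)
    if n=="top": k[:200]=0
    else: k[:,:345]=0
    uv=np.argwhere(k)[:,::-1]; print("knob px",len(uv),uv.mean(0),"z",np.percentile(P[k][:,2],[5,50,95]),P[k].mean(0))
    # dark cap
    print("knob world z112",ray(n,uv,112).mean(0),"z95",ray(n,uv,95).mean(0))
E
```

```text
top plate z 69.95598707056996
rect (505.4109802246094, 100.45573425292969) (234.2061767578125, 260.0078430175781) 45.30518341064453
knob px 215 [285.42790698 273.3255814 ] z [108.2935444  111.45696114 114.38704775] [520.04371646  92.47719079 111.22453256]
knob world z112 [520.03505669  92.43294074 112.        ] z95 [520.20322957  93.47127556  95.        ]
side plate z 69.25650346672313
rect (507.2420349121094, 107.02851867675781) (234.1559600830078, 265.96868896484375) 45.213016510009766
knob px 282 [368.91134752 255.39361702] z [ 91.66153021 107.89052558 112.47970321] [519.71401393  99.50040134 105.01960639]
knob world z112 [518.98830827 107.85852109 112.        ] z95 [520.78827645  87.08990233  95.        ]
```

```bash
cat >> h.py <<'E'
from scipy.spatial.transform import Rotation as Ro
C=np.array([524.4,119.7,0]); YAW=np.radians(-44.7)
IR=Ro.from_euler('z',YAW).as_matrix()
def w(ix,iy,z): return C+IR@np.array([ix,iy,z])
def go(p,yaw=45.3,s=None):
    o=r.get_obs() if s is None else None
    pos,R=(o["tcp_pos"],Ro.from_euler('xyz',o["eef_rot"])) if s is None else s
    T=Ro.from_euler('xyz',[np.pi,0,np.radians(yaw)])
    print("to",np.round(p,0),"shift cm",np.round(R.inv().apply(p-pos)/10,2),"rot deg",np.round((R.inv()*T).as_rotvec(degrees=True),1))
    return p,T
def where():
    o=r.get_obs(); print("t",o["t"],"intake",np.round(IR.T@(o["tcp_pos"]-C),1),"F",np.round(o["force"],1),"g",o["gripper_width"],"tips",r.tips_ahead, "j6",o["joint_pos"][5])
E
python3 -c "
from h import *
s=go(np.array([400,-480,200.])); s=go(np.array([490,-300,200.]),s=s); s=go(np.array([520,-110,200.]),s=s); s=go(w(-40,-22,180),s=s)"
```

```text
to [ 400. -480.  200.] shift cm [19.4  -8.05  0.09] rot deg [ -0.1  -0.  -23.6]
to [ 490. -300.  200.] shift cm [19.12 -6.26 -0.  ] rot deg [0. 0. 0.]
to [ 520. -110.  200.] shift cm [ 15.62 -11.23  -0.  ] rot deg [0. 0. 0.]
to [480. 132. 180.] shift cm [ 14.44 -19.84   2.  ] rot deg [0. 0. 0.]
```

```bash
python3 -m handwheel '[{"x":19.4,"y":-8.05,"z":0.1,"rz":-23.6,"fingers":255},{"x":19.4,"y":-8.05,"z":0.1,"rz":-23.6,"fingers":255},{"x":19.4,"y":-8.05,"z":0.1,"rz":-23.6,"fingers":255},{"x":19.4,"y":-8.05,"z":0.1,"rz":-23.6,"fingers":255},{"x":19.4,"y":-8.05,"z":0.1,"rz":-23.6,"fingers":255}]' 20
python3 -c "
from h import *
where();s=go(np.array([490,-300,200.]))"
```

```text
t 0.1 intake [ 329.5 -723.8  200.6] F [-0.4 -0.   0.8] g 1.0002765137985588 tips 8.0 j6 -0.14998483115895678
to [ 490. -300.  200.] shift cm [ 34.42 -21.44   0.12] rot deg [ -0.1  -0.  -23.6]$[0]: bad value
```

```bash
python3 -m handwheel '[{"rx":0,"ry":0,"rz":-23.6,"x":19.4,"y":-8.05,"z":0.1,"fingers":255},{"rx":0,"ry":0,"rz":-23.6,"x":19.4,"y":-8.05,"z":0.1,"fingers":255},{"rx":0,"ry":0,"rz":-23.6,"x":19.4,"y":-8.05,"z":0.1,"fingers":255},{"rx":0,"ry":0,"rz":-23.6,"x":19.4,"y":-8.05,"z":0.1,"fingers":255},{"rx":0,"ry":0,"rz":-23.6,"x":19.4,"y":-8.05,"z":0.1,"fingers":255}]' 20
python3 -c "
from h import *
where();s=go(np.array([490,-300,200.]))"
```

```text
t: 0.52
tcp_pos: [399.3, -479.6, 199.2]
eef_rot: [-3.139, -0.001, 0.792]
force: [0.6, -0.6, -0.1]
gripper_width: 0.299
t 0.5167 intake [ 332.7 -514.   199.2] F [ 0.6 -0.6 -0.1] g 0.2991061573755944 tips 8.0 j6 -0.2602564025933592
to [ 490. -300.  200.] shift cm [19.15 -6.17 -0.03] rot deg [-0.2 -0.1  0.1]
```

All the row fields are required, and it works. On to the next waypoints.

```bash
python3 -m handwheel '[{"rx":0,"ry":0,"rz":0,"x":19.1,"y":-6.2,"z":0,"fingers":255},{"rx":0,"ry":0,"rz":0,"x":19.1,"y":-6.2,"z":0,"fingers":255},{"rx":0,"ry":0,"rz":0,"x":19.1,"y":-6.2,"z":0,"fingers":255},{"rx":0,"ry":0,"rz":0,"x":19.1,"y":-6.2,"z":0,"fingers":255},{"rx":0,"ry":0,"rz":0,"x":19.1,"y":-6.2,"z":0,"fingers":255}]'
python3 -m handwheel '[{"rx":0,"ry":0,"rz":0,"x":15.6,"y":-11.2,"z":0,"fingers":255},{"rx":0,"ry":0,"rz":0,"x":15.6,"y":-11.2,"z":0,"fingers":255},{"rx":0,"ry":0,"rz":0,"x":15.6,"y":-11.2,"z":0,"fingers":255},{"rx":0,"ry":0,"rz":0,"x":15.6,"y":-11.2,"z":0,"fingers":255},{"rx":0,"ry":0,"rz":0,"x":15.6,"y":-11.2,"z":0,"fingers":255}]'
python3 -c "
from h import *
where();s=go(w(-40,-22,160))"
```

```text
t: 0.93
tcp_pos: [489.9, -297.4, 199.1]
eef_rot: [-3.138, -0.002, 0.792]
force: [0.8, -0.1, -1.3]
gripper_width: 0.005
t: 1.35
tcp_pos: [519.3, -104.2, 199.3]
eef_rot: [-3.136, -0.002, 0.794]
force: [0.5, 0.0, -1.0]
gripper_width: -0.003
t 1.35 intake [ 153.9 -162.7  199.3] F [ 0.5  0.  -1. ] g -0.003280308816965359 tips 8.0 j6 0.38361435693503915
to [480. 132. 160.] shift cm [ 14.13 -19.32   4.07] rot deg [-0.3 -0.1  0.2]
```

```bash
python3 -m handwheel '[{"rx":0,"ry":0,"rz":0,"x":14.1,"y":-19.3,"z":2,"fingers":255},{"rx":0,"ry":0,"rz":0,"x":14.1,"y":-19.3,"z":2,"fingers":255},{"rx":0,"ry":0,"rz":0,"x":14.1,"y":-19.3,"z":2,"fingers":255},{"rx":0,"ry":0,"rz":0,"x":14.1,"y":-19.3,"z":4,"fingers":255},{"rx":0,"ry":0,"rz":0,"x":14.1,"y":-19.3,"z":4,"fingers":255}]'
python3 -m handwheel '[{"rx":-0.3,"ry":0,"rz":0,"x":0,"y":-1.3,"z":0,"fingers":255},{"rx":-0.3,"ry":0,"rz":0,"x":0,"y":-4,"z":0,"fingers":255},{"rx":-0.3,"ry":0,"rz":0,"x":0,"y":-4,"z":0,"fingers":255}]'
python3 -c "
from h import *
where();s=go(w(-40,-22,110))
for n in('side','wrist'):
    p,d=vision.camera(n); cv2.imwrite(f'pics/{n}1.png',p[:,:,::-1]); np.save(n+'1.npy',d)
"
```

```text
t: 1.77
tcp_pos: [485.9, 97.0, 169.9]
eef_rot: [-3.137, -0.003, 0.794]
force: [1.2, 0.7, 0.3]
gripper_width: -0.001
t: 2.02
tcp_pos: [454.1, 127.7, 168.8]
eef_rot: [-3.139, -0.001, 0.798]
force: [1.2, -0.2, -0.2]
gripper_width: -0.001
t 2.0167 intake [-55.7 -43.8 168.8] F [ 1.2 -0.2 -0.2] g -0.001337739102562465 tips 8.0 j6 0.8290205011063
to [480. 132. 110.] shift cm [2.16 1.6  5.88] rot deg [-0.2 -0.1  0.4]
```

View pics/wrist1.png

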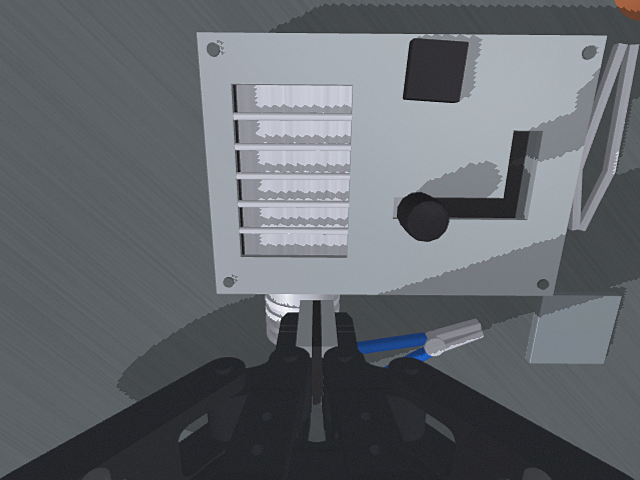

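View pics/side1.png

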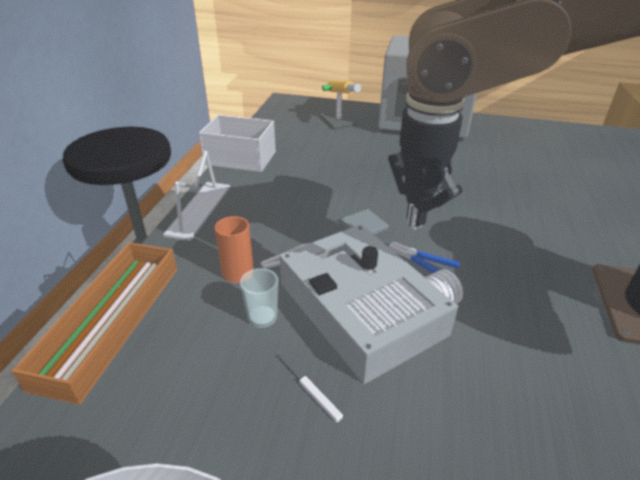

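The wrist view shows the plate corners at (197,32), (606,37), (555,296) and (218,294), so the jaws are square to the intake. The knob top is at about (424,221), and the shut fingertips are near (317,305). The side view shows the arm clear of everything. I'll refine the pose from these pixels.

Run:
```python
from h import *
q=ray("wrist",[[197,32],[606,37],[555,296],[218,294]],70); print(np.round((q-C)@IR,1)); print("knob top",(ray("wrist",[[424,221]],112)-C)@IR)
d=np.load("wrist1.npy"); P=(cloud("wrist",d)-C)@IR
m=(d>0)&(P[...,2]>120)&(P[...,2]<200); m[:290]=0
for lo in range(140,200,8):
    k=m&(P[...,2]>=lo)&(P[...,2]<lo+8)&(abs(P[...,0]+55.7)<60)
    if k.sum()>5: print(lo,k.sum(),np.round(np.percentile(P[k][:,:2],[1,99],axis=0),0).tolist())
```

```text
[[-127.5   88.7   70. ]
 [ 131.1   87.1   70. ]
 [ 132.9  -91.8   70. ]
 [-127.1  -91.3   70. ]]
knob top [[ 14.36297815 -22.84666729 112.        ]]
```

Run:
```python
from h import *
C_=vision.get_calibration("side"); f=240/np.tan(np.radians(C_["fovy"])/2); M=C_["camera_from_world"]
for z in (169,161,148):
    p=M@np.array([454.1,127.7,z,1]); print(z,f*p[0]/p[2]+C_["cx"],f*p[1]/p[2]+C_["cy"])
p=cv2.imread("pics/side1.png")[170:260,360:480]; cv2.imwrite("pics/c1.png",cv2.resize(p,None,fx=6,fy=6))
where(); go(w(-45,-23,150)); go(w(-45,-23,95))
```

```text
169 412.0207123987853 240.74906556950447
161 411.36722981229326 244.888526264127
148 410.3236484724445 251.49905273757852
t 2.1167 intake [-52.2 -43.4 169.8] F [0.1 0.2 0.6] g -0.003431821692258996 tips 8.0 j6 0.8273616285420242
to [476. 135. 150.] shift cm [2.03 0.72 1.98] rot deg [ 0.  -0.2  0.3]
to [476. 135.  95.] shift cm [2.02 0.72 7.48] rot deg [ 0.  -0.2  0.3]
```

View pics/c1.png

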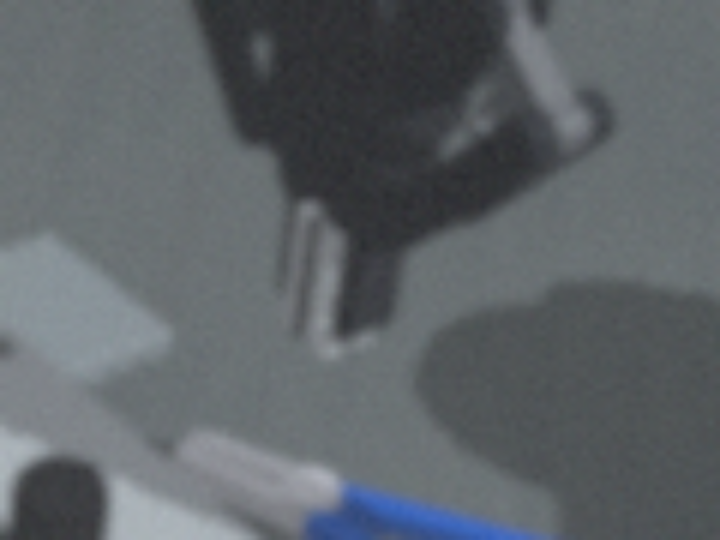

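Run:
```python
from h import *
for z in(185,161): q=ray("side",[[415,229]],z); print(z,q,(q-C)@IR)
d=np.load("side1.npy"); P=cloud("side",d)
for v in range(215,232,3): print(v,[np.round(P[v,u]).tolist() for u in (410,414,418,422)])
d=np.load("side0.npy"); P=cloud("side",d); print("knob",[np.round(P[v,369]).tolist() for v in (248,252,256,262)])
c=vision.get_calibration("wrist"); M=c["camera_from_world"]; print("wrist cam",-M[:3,:3].T@M[:3,3], r.get_obs()["tcp_pos"])
```

```text
185 [[452.25072463 118.66250431 185.        ]] [[-50.553898  -51.4868695 185.       ]]
161 [[451.42959582  84.87611503 161.        ]] [[-27.37238868 -76.07979488 161.        ]]
215 [[463.0, 135.0, 220.0], [457.0, 139.0, 223.0], [452.0, 139.0, 224.0], [446.0, 137.0, 224.0]]
218 [[462.0, 137.0, 216.0], [457.0, 139.0, 218.0], [451.0, 140.0, 220.0], [445.0, 137.0, 219.0]]
221 [[462.0, 136.0, 210.0], [456.0, 138.0, 213.0], [450.0, 142.0, 216.0], [445.0, 133.0, 211.0]]
224 [[461.0, 137.0, 206.0], [455.0, 138.0, 207.0], [450.0, 141.0, 210.0], [444.0, 136.0, 208.0]]
227 [[460.0, 136.0, 199.0], [455.0, 138.0, 202.0], [449.0, 130.0, 197.0], [431.0, -153.0, 0.0]]
230 [[456.0, -135.0, 0.0], [448.0, -138.0, 0.0], [439.0, -140.0, -1.0], [431.0, -143.0, -1.0]]
knob [[522.0, 86.0, 110.0], [520.0, 101.0, 114.0], [519.0, 107.0, 110.0], [518.0, 108.0, 98.0]]
wrist cam [509.81840354 178.75151529 340.76991641] [456.78272692 125.51520931 169.77651836]
```

Run:
```python
from h import *
d=np.load("wrist1.npy"); P=(cloud("wrist",d)-C)@IR
for v in range(296,350,8): print(v,[np.round(P[v,u]).tolist() for u in (300,308,317,326,334)])
c=vision.get_calibration("wrist"); f=240/np.tan(np.radians(c["fovy"])/2); print(f,c["cx"],c["cy"],c["camera_from_world"][:3,:3]@IR)
```

```text
296 [[-64.0, -96.0, 63.0], [-58.0, -96.0, 62.0], [-51.0, -97.0, 61.0], [-43.0, -100.0, 55.0], [-36.0, -104.0, 45.0]]
304 [[-58.0, -34.0, 205.0], [-55.0, -34.0, 206.0], [-51.0, -33.0, 206.0], [-48.0, -34.0, 205.0], [-37.0, -108.0, 51.0]]
312 [[-58.0, -34.0, 213.0], [-55.0, -34.0, 212.0], [-51.0, -33.0, 213.0], [-48.0, -34.0, 213.0], [-45.0, -34.0, 213.0]]
320 [[-57.0, -33.0, 219.0], [-55.0, -34.0, 219.0], [-51.0, -33.0, 219.0], [-48.0, -33.0, 219.0], [-45.0, -34.0, 219.0]]
328 [[-57.0, -33.0, 225.0], [-54.0, -34.0, 224.0], [-51.0, -33.0, 225.0], [-48.0, -34.0, 224.0], [-46.0, -34.0, 224.0]]
336 [[-57.0, -34.0, 230.0], [-54.0, -34.0, 229.0], [-51.0, -34.0, 229.0], [-48.0, -34.0, 229.0], [-46.0, -33.0, 230.0]]
344 [[-57.0, -34.0, 235.0], [-54.0, -34.0, 234.0], [-51.0, -34.0, 234.0], [-49.0, -34.0, 234.0], [-46.0, -34.0, 233.0]]
382.782974526653 316.27059983753094 246.64076042602215 [[ 9.99988453e-01  4.79903650e-03 -2.49703665e-04]
 [ 4.65570244e-03 -9.54628295e-01  2.97763569e-01]
 [ 1.19060405e-03 -2.97761293e-01 -9.54639615e-01]]
```

Both depth images put the fingertips at z≈200, about 30 mm above the reported TCP rather than 8 mm below it. I'll descend partway behind the knob and check the tip height against the plate.

```bash
python3 -m handwheel '[{"rx":0,"ry":0,"rz":0.3,"x":2.0,"y":0.7,"z":2,"fingers":255},{"rx":0,"ry":0,"rz":0.3,"x":2.0,"y":0.7,"z":4,"fingers":255},{"rx":0,"ry":0,"rz":0.3,"x":2.0,"y":0.7,"z":5.5,"fingers":255},{"rx":0,"ry":0,"rz":0.3,"x":2.0,"y":0.7,"z":5.5,"fingers":255},{"rx":0,"ry":0,"rz":0.3,"x":2.0,"y":0.7,"z":5.5,"fingers":255}]'
cat >> h.py <<'E'
def tips(tag,side=True):
    where(); p,d=vision.camera("wrist"); cv2.imwrite(f'pics/w{tag}.png',p[:,:,::-1]); P=(cloud("wrist",d)-C)@IR
    pts=P[285:312,300:334]; 
    print("wrist tip rows", [(v,np.round(P[v,317],0).tolist()) for v in range(292,312,2)])
    if side:
        p,d=vision.camera("side"); cv2.imwrite(f'pics/s{tag}.png',p[:,:,::-1]); return (cloud("side",d)-C)@IR
E
python3 -c "
from h import *
P=tips(2); cv2.imwrite('pics/sc2.png',cv2.resize(cv2.imread('pics/s2.png')[180:330,330:470],None,fx=4,fy=4))
np.save('P2.npy',P)"
```

```text
t: 2.53
tcp_pos: [475.8, 134.1, 114.1]
eef_rot: [-3.141, -0.001, 0.789]
force: [0.5, 0.4, -0.2]
gripper_width: 0.001
t 2.5333 intake [-44.7 -23.9 114.1] F [ 0.5  0.4 -0.2] g 0.0011766111201537038 tips 8.0 j6 0.849696792409555
wrist tip rows [(292, [-43.0, -50.0, 58.0]), (294, [-43.0, -52.0, 57.0]), (296, [-43.0, -54.0, 57.0]), (298, [-43.0, -55.0, 58.0]), (300, [-43.0, -13.0, 148.0]), (302, [-43.0, -13.0, 150.0]), (304, [-43.0, -13.0, 152.0]), (306, [-43.0, -13.0, 153.0]), (308, [-43.0, -14.0, 154.0]), (310, [-43.0, -13.0, 157.0])]
```

View pics/sc2.png

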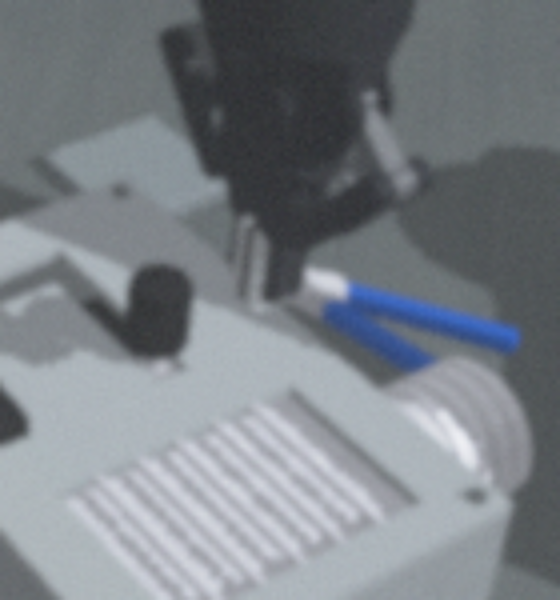

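The side crop shows the fingers hovering well above the plate, and the wrist depth reads tips z≈147 with the TCP at 114. So the tips sit about 33 mm above the reported TCP, the same as before. I'll lower 5.7 cm to bring them to about 90.

```bash
python3 -m handwheel '[{"rx":0,"ry":0,"rz":0,"x":0,"y":0,"z":1.5,"fingers":255},{"rx":0,"ry":0,"rz":0,"x":0,"y":0,"z":3,"fingers":255},{"rx":0,"ry":0,"rz":0,"x":0,"y":0,"z":4,"fingers":255},{"rx":0,"ry":0,"rz":0,"x":0,"y":0,"z":4,"fingers":255}]'
python3 -m handwheel '[{"rx":0,"ry":0,"rz":0,"x":0.1,"y":0,"z":0.8,"fingers":255},{"rx":0,"ry":0,"rz":0,"x":0.1,"y":0,"z":1.6,"fingers":255},{"rx":0,"ry":0,"rz":0,"x":0.1,"y":0,"z":1.6,"fingers":255}]'
python3 -c "
from h import *
tips(3,False)"
```

```text
t: 2.97
tcp_pos: [476.2, 134.2, 74.7]
eef_rot: [3.141, -0.002, 0.789]
force: [-1.2, -0.0, -0.5]
gripper_width: -0.0
t: 3.22
tcp_pos: [476.1, 134.9, 57.5]
eef_rot: [-3.14, -0.0, 0.789]
force: [-0.9, 0.1, -0.6]
gripper_width: -0.0
t 3.2167 intake [-45.  -23.2  57.5] F [-0.9  0.1 -0.6] g -0.0002328884129581128 tips 8.0 j6 0.8510227706748953
wrist tip rows [(292, [-44.0, -20.0, 68.0]), (294, [-44.0, -21.0, 68.0]), (296, [-44.0, -21.0, 70.0]), (298, [-44.0, -22.0, 69.0]), (300, [-44.0, -13.0, 90.0]), (302, [-44.0, -13.0, 92.0]), (304, [-44.0, -13.0, 93.0]), (306, [-44.0, -14.0, 95.0]), (308, [-44.0, -13.0, 98.0]), (310, [-44.0, -13.0, 99.0])]
```

View pics/w3.png

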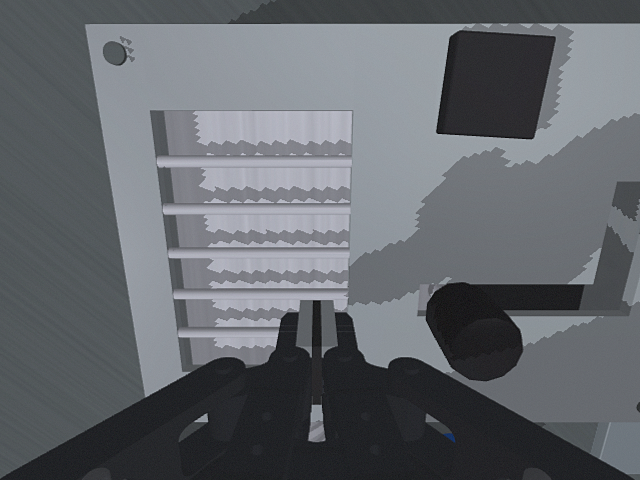

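The tips are at z≈89 and in line with the knob, whose cap is at (487,345) beside the slot line. About 27 mm of gap remains. Now I'll push along tool +y (intake +x) in small steps.

```bash
python3 -m handwheel '[{"rx":0,"ry":0,"rz":0,"x":0.05,"y":1.0,"z":0,"fingers":255},{"rx":0,"ry":0,"rz":0,"x":0.05,"y":2.0,"z":0,"fingers":255},{"rx":0,"ry":0,"rz":0,"x":0.05,"y":2.5,"z":0,"fingers":255},{"rx":0,"ry":0,"rz":0,"x":0.05,"y":3.0,"z":0,"fingers":255},{"rx":0,"ry":0,"rz":0,"x":0.05,"y":3.5,"z":0,"fingers":255}]'
python3 -m handwheel '[{"rx":0,"ry":0,"rz":0,"x":0,"y":0.5,"z":0,"fingers":255},{"rx":0,"ry":0,"rz":0,"x":0,"y":1.0,"z":0,"fingers":255},{"rx":0,"ry":0,"rz":0,"x":0,"y":1.5,"z":0,"fingers":255},{"rx":0,"ry":0,"rz":0,"x":0,"y":2.0,"z":0,"fingers":255},{"rx":0,"ry":0,"rz":0,"x":0,"y":2.0,"z":0,"fingers":255}]'
cat >> h.py <<'E'
def knob(tag):
    where()
    for n in("wrist","top"):
        p,d=vision.camera(n); cv2.imwrite(f'pics/{n}{tag}.png',p[:,:,::-1]); P=(cloud(n,d)-C)@IR
        m=(d>0)&(P[...,2]>107)&(P[...,2]<117)&(P[...,1]<60)&(P[...,1]>-50)&(P[...,0]<120)&(P[...,0]>-20)&(p.max(-1)<70)
        k,l,s,_=cv2.connectedComponentsWithStats(m.astype(np.uint8))
        for i in range(1,k):
            if s[i,4]>40:
                q=P[l==i]; print(n,s[i].tolist(),"mean",q.mean(0).round(1),"min",np.percentile(q,2,axis=0).round(0),"max",np.percentile(q,98,axis=0).round(0))
E
python3 -c "
from h import *
knob(4)"
```

```text
t: 3.68
tcp_pos: [502.1, 110.3, 58.4]
eef_rot: [-3.14, -0.001, 0.788]
force: [0.3, 2.6, 1.3]
gripper_width: -0.005
t: 4.1
tcp_pos: [517.1, 95.4, 58.4]
eef_rot: [-3.141, -0.002, 0.788]
force: [0.1, -0.0, 0.0]
gripper_width: -0.0
t 4.1 intake [ 11.9 -22.4  58.4] F [ 0.1 -0.   0. ] g -8.485982222456428e-05 tips 8.0 j6 0.7707115318850711
wrist [336, 312, 95, 56, 3240] mean [ 38.1 -18.5 110.3] min [ 21. -28. 107.] max [ 52. -10. 115.]
wrist [312, 319, 10, 17, 139] mean [ 12.3 -12.7 112.3] min [ 11. -13. 107.] max [ 14. -12. 117.]
wrist [276, 329, 21, 18, 285] mean [  2.1 -16.6 112.3] min [ -1. -17. 107.] max [  5. -16. 117.]
```

```bash
python3 -m handwheel '[{"rx":0,"ry":0,"rz":0,"x":0,"y":0.6,"z":0,"fingers":255},{"rx":0,"ry":0,"rz":0,"x":0,"y":1.2,"z":0,"fingers":255},{"rx":0,"ry":0,"rz":0,"x":0,"y":1.8,"z":0,"fingers":255},{"rx":0,"ry":0,"rz":0,"x":0,"y":2.3,"z":0,"fingers":255},{"rx":0,"ry":0,"rz":0,"x":0,"y":2.8,"z":0,"fingers":255}]'
python3 -m handwheel '[{"rx":0,"ry":0,"rz":0,"x":0,"y":0.5,"z":0,"fingers":255},{"rx":0,"ry":0,"rz":0,"x":0,"y":1.0,"z":0,"fingers":255},{"rx":0,"ry":0,"rz":0,"x":0,"y":1.4,"z":0,"fingers":255},{"rx":0,"ry":0,"rz":0,"x":0,"y":1.7,"z":0,"fingers":255},{"rx":0,"ry":0,"rz":0,"x":0,"y":1.7,"z":0,"fingers":255}]'
python3 -c "
from h import *
knob(5)"
```

```text
t: 4.62
tcp_pos: [536.7, 75.6, 58.0]
eef_rot: [-3.14, -0.001, 0.788]
force: [-1.5, 2.6, -0.7]
gripper_width: 0.0
t: 5.03
tcp_pos: [549.5, 62.9, 58.1]
eef_rot: [-3.142, -0.001, 0.787]
force: [0.2, -0.3, 0.2]
gripper_width: -0.006
t 5.0333 intake [ 57.8 -22.7  58.1] F [ 0.2 -0.3  0.2] g -0.006282841911657979 tips 8.0 j6 0.7127816111611596
wrist [336, 312, 95, 56, 3287] mean [ 84.  -18.5 110.4] min [ 67. -28. 107.] max [ 98. -10. 115.]
wrist [312, 319, 10, 18, 140] mean [ 58.3 -12.9 112.2] min [ 57. -14. 107.] max [ 60. -12. 117.]
wrist [276, 329, 21, 18, 275] mean [ 47.9 -16.9 112.1] min [ 45. -18. 107.] max [ 51. -16. 117.]
```

View pics/wrist5.png

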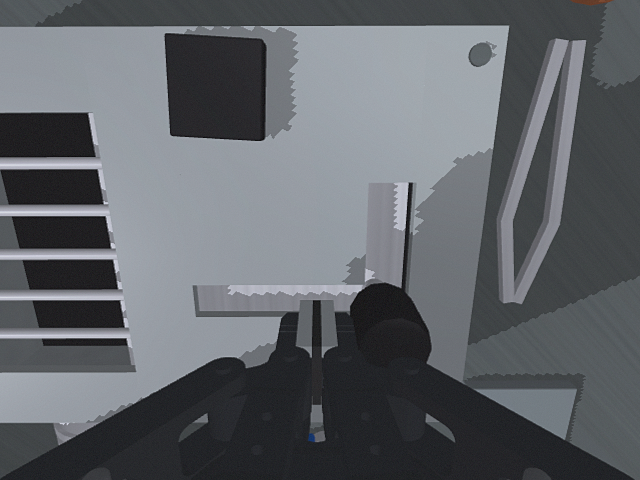

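The wrist view shows the knob (cap about (392,340)) near the corner. The end of the short leg spans roughly columns 369–416 at row 183, and its right edge meets row 285 at about column 408. I'll measure the leg's centre line in the same frame as the knob.

Run:
```python
from h import *
# offset between frame now and picture is negligible (arm holds)
where(); print(((ray("wrist",[[369,183],[416,183],[365,255],[409,270],[193,286],[196,317]],70)-C)@IR).round(1))
```

```text
t 5.1333 intake [ 57.4 -22.8  58.1] F [-0.5 -0.7 -0.2] g 0.00031020998477586815 tips 8.0 j6 0.7129893350935359
[[ 80.   30.3  70. ]
 [ 99.5  30.3  70. ]
 [ 79.5  -1.1  70. ]
 [ 99.3  -8.2  70. ]
 [  2.6 -15.6  70. ]
 [  2.5 -31.1  70. ]]
```

```bash
python3 -m handwheel '[{"rx":0,"ry":0,"rz":0,"x":0,"y":0.3,"z":0,"fingers":255},{"rx":0,"ry":0,"rz":0,"x":0,"y":0.6,"z":0,"fingers":255},{"rx":0,"ry":0,"rz":0,"x":0,"y":0.6,"z":0,"fingers":255}]'
python3 -c "
from h import *
knob(6)"
```

```text
t: 5.38
tcp_pos: [553.7, 58.7, 58.1]
eef_rot: [3.141, -0.001, 0.788]
force: [0.9, 0.4, -0.3]
gripper_width: 0.001
t 5.3833 intake [ 63.8 -22.8  58.1] F [ 0.9  0.4 -0.3] g 0.0008559438069189147 tips 8.0 j6 0.7055603071068987
wrist [336, 312, 95, 56, 3280] mean [ 90.1 -18.5 110.4] min [ 73. -28. 107.] max [104. -10. 115.]
wrist [312, 320, 10, 16, 138] mean [ 64.4 -13.  112.2] min [ 63. -14. 107.] max [ 66. -12. 117.]
wrist [276, 329, 21, 18, 277] mean [ 54.2 -16.9 112.3] min [ 51. -18. 107.] max [ 57. -16. 117.]
```

The knob centre is at x≈90, so shutter is about 80 mm, centred on the short leg. Next I'll back off, go over and come down on its −y side.

```bash
python3 -m handwheel '[{"rx":0,"ry":0,"rz":0,"x":0,"y":-1.5,"z":0,"fingers":255},{"rx":0,"ry":0,"rz":0,"x":0,"y":-2,"z":-2,"fingers":255},{"rx":0,"ry":0,"rz":0,"x":-1.5,"y":-2,"z":-5,"fingers":255},{"rx":0,"ry":0,"rz":0,"x":-4.7,"y":-1,"z":-6,"fingers":255},{"rx":0,"ry":0,"rz":0,"x":-4.7,"y":-1,"z":-6,"fingers":255}]'
python3 -m handwheel '[{"rx":0,"ry":0,"rz":0,"x":-0.3,"y":3.6,"z":0,"fingers":255},{"rx":0,"ry":0,"rz":0,"x":-0.3,"y":3.6,"z":0,"fingers":255},{"rx":0,"ry":0,"rz":0,"x":-0.3,"y":3.6,"z":0,"fingers":255}]'
python3 -c "
from h import *
knob(7); go(w(89.7,-70,58))"
```

```text
t: 5.9
tcp_pos: [513.6, 30.3, 121.5]
eef_rot: [3.135, -0.003, 0.787]
force: [0.7, 0.5, 0.5]
gripper_width: -0.005
t: 6.15
tcp_pos: [537.4, 2.4, 122.0]
eef_rot: [3.134, -0.004, 0.785]
force: [0.2, -0.2, -0.8]
gripper_width: 0.001
t 6.15 intake [ 91.7 -74.3 122. ] F [ 0.2 -0.2 -0.8] g 0.0005579930299707586 tips 8.0 j6 0.602201847535025
wrist [288, 151, 56, 58, 2453] mean [ 91.  -23.  109.8] min [ 79. -35. 108.] max [103. -11. 111.]
to [539.   7.  58.] shift cm [ 0.41 -0.07  6.3 ] rot deg [ 0.3 -0.1 -0.2]
```

View pics/wrist7.png

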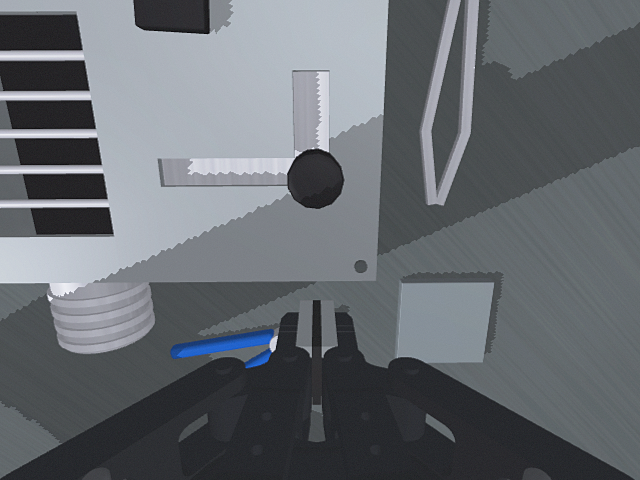

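The knob is at (315,179) on the wrist view, in line with the short leg, and the fingers are aligned at column 317. I'll descend, then push along tool +x.

```bash
python3 -m handwheel '[{"rx":0.3,"ry":0,"rz":0,"x":0.4,"y":-0.05,"z":2,"fingers":255},{"rx":0.3,"ry":0,"rz":0,"x":0.4,"y":-0.05,"z":4,"fingers":255},{"rx":0.3,"ry":0,"rz":0,"x":0.4,"y":-0.05,"z":5.5,"fingers":255},{"rx":0.3,"ry":0,"rz":0,"x":0.4,"y":-0.05,"z":6.3,"fingers":255},{"rx":0.3,"ry":0,"rz":0,"x":0.4,"y":-0.05,"z":6.3,"fingers":255}]'
python3 -m handwheel '[{"rx":0,"ry":0,"rz":0,"x":0.6,"y":0,"z":0,"fingers":255},{"rx":0,"ry":0,"rz":0,"x":1.2,"y":0,"z":0,"fingers":255},{"rx":0,"ry":0,"rz":0,"x":1.8,"y":0,"z":0,"fingers":255},{"rx":0,"ry":0,"rz":0,"x":2.4,"y":0,"z":0,"fingers":255},{"rx":0,"ry":0,"rz":0,"x":3.0,"y":0,"z":0,"fingers":255}]'
python3 -c "
from h import *
knob(8)"
```

```text
t: 6.67
tcp_pos: [536.5, 7.8, 55.3]
eef_rot: [-3.137, 0.001, 0.788]
force: [0.5, 0.2, 0.7]
gripper_width: 0.001
t: 7.08
tcp_pos: [558.6, 29.2, 56.3]
eef_rot: [-3.138, 0.001, 0.789]
force: [-1.0, -1.9, 1.9]
gripper_width: -0.001
t 7.0833 intake [ 87.9 -40.2  56.3] F [-1.  -1.9  1.9] g -0.0011106831999561596 tips 8.0 j6 0.6513848065670562
wrist [287, 247, 80, 93, 4857] mean [ 92.  -14.6 110.4] min [ 80. -29. 108.] max [104.  -3. 112.]
wrist [276, 332, 21, 17, 258] mean [ 78.4 -33.5 111.5] min [ 75. -34. 107.] max [ 82. -33. 116.]
wrist [337, 332, 21, 17, 247] mean [ 99.2 -33.5 111.6] min [ 96. -34. 107.] max [102. -33. 116.]
```

```bash
python3 -m handwheel '[{"rx":0,"ry":0,"rz":0,"x":0.6,"y":0.2,"z":0,"fingers":255},{"rx":0,"ry":0,"rz":0,"x":1.2,"y":0.3,"z":0,"fingers":255},{"rx":0,"ry":0,"rz":0,"x":1.8,"y":0.3,"z":0,"fingers":255},{"rx":0,"ry":0,"rz":0,"x":2.4,"y":0.3,"z":0,"fingers":255},{"rx":0,"ry":0,"rz":0,"x":2.9,"y":0.3,"z":0,"fingers":255}]'
python3 -m handwheel '[{"rx":0,"ry":0,"rz":0,"x":0.3,"y":0,"z":0,"fingers":255},{"rx":0,"ry":0,"rz":0,"x":0.5,"y":0,"z":0,"fingers":255},{"rx":0,"ry":0,"rz":0,"x":0.5,"y":0,"z":0,"fingers":255}]'
python3 -c "
from h import *
knob(9)"
```

```text
t: 7.6
tcp_pos: [581.4, 48.7, 55.5]
eef_rot: [-3.137, 0.0, 0.789]
force: [-2.2, -1.0, -0.6]
gripper_width: 0.001
t: 7.85
tcp_pos: [585.6, 52.6, 55.6]
eef_rot: [-3.138, -0.001, 0.789]
force: [0.4, 0.5, 0.7]
gripper_width: 0.002
t 7.85 intake [90.7 -4.7 55.6] F [0.4 0.5 0.7] g 0.0018503813047551613 tips 8.0 j6 0.6952992288447859
wrist [278, 247, 81, 93, 4908] mean [ 92.3  20.3 110.6] min [ 80.   5. 108.] max [104.  32. 112.]
wrist [276, 332, 21, 17, 241] mean [ 81.3   1.2 111.3] min [ 78.   1. 107.] max [ 85.   2. 116.]
wrist [337, 332, 21, 17, 234] mean [102.1   1.2 111.3] min [ 99.   1. 107.] max [105.   2. 115.]
```

View pics/wrist9.png

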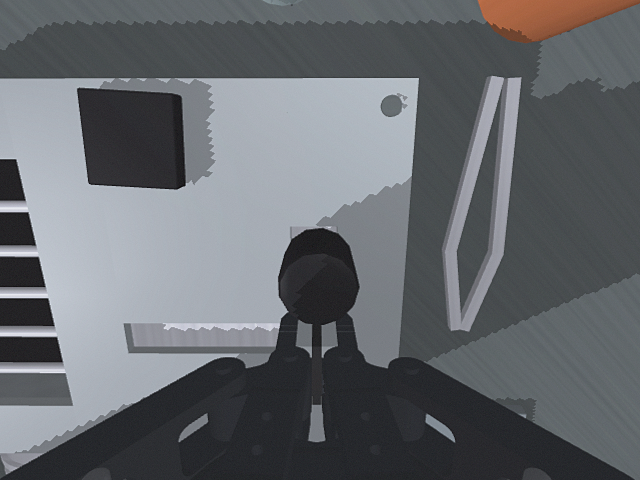

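The knob is at about (318,285), with a sliver of slot end still visible at row 228. Its y is about 19, so latch is about 42 mm. I'll push the last few millimetres in small steps, watching the force.

```bash
python3 -m handwheel '[{"rx":0,"ry":0,"rz":0,"x":0.2,"y":0,"z":0,"fingers":255},{"rx":0,"ry":0,"rz":0,"x":0.4,"y":0,"z":0,"fingers":255},{"rx":0,"ry":0,"rz":0,"x":0.4,"y":0,"z":0,"fingers":255}]'
python3 -m handwheel '[{"rx":0,"ry":0,"rz":0,"x":0.15,"y":0,"z":0,"fingers":255},{"rx":0,"ry":0,"rz":0,"x":0.15,"y":0,"z":0,"fingers":255}]'
python3 -c "
from h import *
knob(10)"
```

```text
t: 8.2
tcp_pos: [588.7, 55.2, 56.0]
eef_rot: [-3.139, -0.001, 0.789]
force: [-0.9, -0.9, 0.9]
gripper_width: 0.004
t: 8.37
tcp_pos: [589.7, 56.2, 55.9]
eef_rot: [-3.139, -0.001, 0.789]
force: [-2.2, -1.3, 0.0]
gripper_width: -0.002
t 8.3667 intake [91.1  0.8 55.9] F [-2.2 -1.3  0. ] g -0.0023020671129074218 tips 8.0 j6 0.7026364581568152
wrist [277, 248, 81, 92, 4858] mean [ 92.2  25.7 110.4] min [ 80.  11. 108.] max [104.  37. 112.]
wrist [276, 332, 21, 17, 253] mean [ 81.5   6.7 111.3] min [ 79.   6. 107.] max [ 85.   7. 116.]
wrist [337, 332, 20, 17, 241] mean [102.3   6.6 111.3] min [ 99.   6. 107.] max [105.   7. 115.]
```

```bash
python3 -m handwheel '[{"rx":0,"ry":0,"rz":0,"x":-1,"y":0,"z":0,"fingers":255},{"rx":0,"ry":0,"rz":0,"x":-3.5,"y":0,"z":0,"fingers":255},{"rx":0,"ry":0,"rz":0,"x":-6,"y":0,"z":-3,"fingers":255},{"rx":0,"ry":0,"rz":0,"x":-6,"y":0,"z":-7,"fingers":255},{"rx":0,"ry":0,"rz":0,"x":-6,"y":0,"z":-11,"fingers":255}]'
python3 -m handwheel '[{"rx":0,"ry":0,"rz":0,"x":-4,"y":0,"z":-3,"fingers":255},{"rx":0,"ry":0,"rz":0,"x":-8,"y":0,"z":-5,"fingers":255},{"rx":0,"ry":0,"rz":0,"x":-8,"y":0,"z":-5,"fingers":255},{"rx":0,"ry":0,"rz":0,"x":-8,"y":0,"z":-5,"fingers":255}]'
python3 -c "
from h import *
knob(11)
p,d=vision.camera('side'); cv2.imwrite('pics/side11.png',p[:,:,::-1])"
```

```text
t: 8.88
tcp_pos: [545.5, 12.5, 165.5]
eef_rot: [-3.136, -0.0, 0.787]
force: [0.7, -0.4, 0.4]
gripper_width: -0.003
t: 9.22
tcp_pos: [489.5, -46.2, 218.5]
eef_rot: [3.141, -0.003, 0.784]
force: [0.7, -0.0, 0.3]
gripper_width: -0.002
t 9.2167 intake [  91.9 -142.4  218.5] F [ 0.7 -0.   0.3] g -0.002188510257856766 tips 8.0 j6 0.48367530229147027
top [292, 215, 14, 15, 157] mean [ 91.1  24.4 111.7] min [ 80.  13. 108.] max [102.  35. 115.]
```

View pics/wrist11.png

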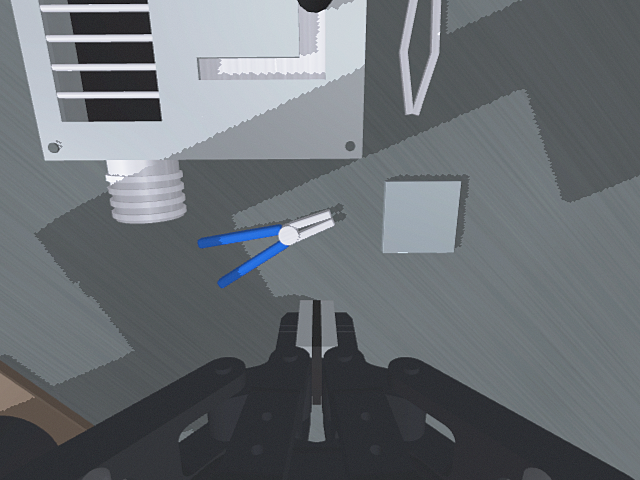

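View pics/side11.png

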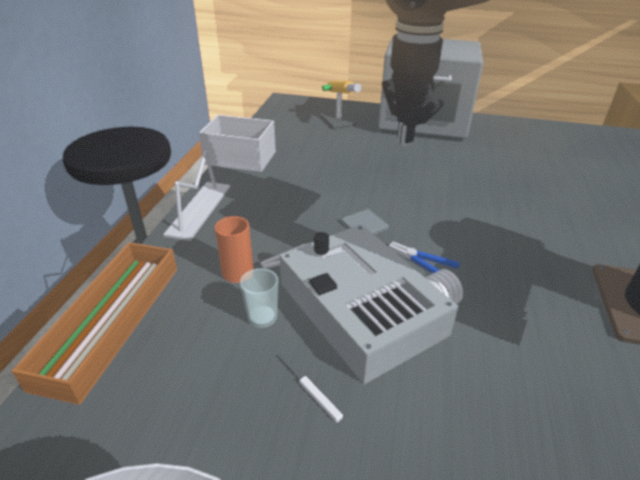

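The side view shows the knob at the far end of the short leg (321,243), the intake open, and everything else where it was at the start. The top camera puts the knob at x=91, y=24.4, and the arm is clear.

```bash
python3 -c "
from workcell import sign_off
print(sign_off())"
```

```text
the job is handed in; nothing more can be done
None
```

The intake is open: I pushed the knob with shut fingertips along the long leg to the corner, then sideways into the short leg to its end. I then moved clear and handed the job in at about 9.3 s on the robot's clock; `sign_off` gives no verdict.

- **Knob position:** the last top-camera check put it at intake x≈91, y≈24.4 mm, so shutter is about 0.081 m and latch about 0.047 m. At the corner, the wrist camera gave shutter about 0.080 m before the sideways push.
- **Forces:** wrist force read no more than about 3 N at the end of each push; it was not logged in between.
- **Loose things:** the jar, tube, scribe, pads, tweezers and pliers look unmoved by eye in the last pictures. I did not measure their positions.

**What disagreed:**
- **Fingertip height:** the cameras put the fingertips about 33 mm above the reported TCP height, not 8 mm below it as `r.tips_ahead` implies. I set the height from the camera depth.
- **Intake position:** the top and wrist cameras differed by about 2 mm on where the intake is.
- **First move:** the first move command was refused because it left out some fields, and nothing moved.

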